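# Hold the push test on a moulded case

### The job

Do the push test on the plastic case with the green dot: stand it upright on one of its short ends on the pad of the test stand, a broad face flush and centred against the backstop, and let go of it. Then bring the stand's lever down gently until the gauge pushes on the case with 15 N (needle in the green, never in the red). The lever springs back when let go, so finish while still holding it there with the needle in the green; leave the red-dotted case, the brass weight and the marker where they are.

Things in the scene. Friction and masses are not known exactly. Their poses are not given: they have to be found in the camera images.
- case: Case to test: closed rigid ivory plastic box 90 x 62 x 25 mm, 0.08 to 0.17 kg, 18 mm green dot on both broad faces. Starts lying flat on the bench at the robot's right, in one of two places (the red-dotted case is in the other). Origin in its middle; x along the 90, y along the 62, z along the 25 mm. Either short end (62 x 25) may be the foot, either broad face may face the gauge.
- case_reject: Bystander: the same ivory case with red dots, lying flat. Origin in its middle. Not to be moved.
- weight: Bystander: brass check weight, 36 mm diameter, 53 mm tall, standing on the bench. Origin at the centre of its underside. Not to be moved.
- marker: Bystander: white marker pen with blue cap, 130 x 16 x 14 mm, lying on the bench. Origin on its underside. Not to be moved.
- stand: Fixed test stand; place and yaw vary. Aluminium bed 140 mm (its x) by 400 mm (its y), top 24 mm up. Origin at the bench under the bed's middle; x points away from the robot's side, y to the robot's left, z up. From right (-y) to left: backstop, steel pad, sliding dial gauge. Round grey gear cover and lever on its front (-x) side.
- station (a point): Point on top of the steel pad (86 mm in stand x by 46 mm in y), 30 mm above the bench, where the middle of the case's foot is when the case stands flush against the backstop and centred on the gauge; the case's middle is then 75 mm above the bench. Axes of the stand: +y points from the backstop to the gauge.
- backstop: Upright steel plate behind the case, 50 mm wide (stand x), 12 mm thick, top edge 112 mm above the bench. Origin in the middle of the face the case rests on, 72 mm above the bench, 12.5 mm from the station in the stand's -y; axes of the stand. Behind it (-y) only a 12 mm wide rib up to 59 mm and a low foot.
- plunger: Gauge rod with round rubber tip, 22 mm diameter, 75 mm above the bench. Origin at the centre of the tip's face; it pushes towards the stand's -y. At the start it is 35 mm clear of a case standing flush. Spring 1.2 N per mm (12.5 mm at 15 N). The black gauge body (52 mm wide, dial top 101 mm above the bench) begins 46 mm behind the tip.
- needle (a joint): Black needle of the white dial, 66 mm diameter, face up on the gauge: rad clockwise from above, 0 with no load (pointing to the stand's +y), 0.209 rad per N: 15 N is 3.14 rad, half a turn. Green sector 12 to 18 N (2.51 to 3.77 rad); red sector from 20.5 N (4.29 rad).
- lever_grip (a point): Middle of the lever's handle: level black cylinder, 24 mm diameter, 78 mm long, along the stand's x, on the stand's robot side, left of the gear cover; free to pinch or press from above. 205 mm above the bench when up (start). It moves on an arc of 140 mm radius about lever_hub in the stand's y-z plane.
- lever_hub (a point): Point on the line of the lever's shaft, level with the handle's middle, 100 mm above the bench; axes of the stand. At lever value q the handle's middle is 0.14 cos(0.85 - q) m from here along the stand's +y and 0.14 sin(0.85 - q) m up. The gear cover (43 mm radius round the shaft) begins 48 mm from here in the stand's +x.
- lever (a joint): Lever angle, rad: 0 up (start), grows as the handle goes down, stop at 1.45. Each rad moves the gauge 40 mm towards the backstop: with the case flush the tip touches at 0.875, the gauge shows 12 N at 1.125, 15 N at 1.19, 18 N at 1.25. Springs back up when let go. The handle needs about 2 N at first, 8 N at 15 N on the gauge.
Mind the look-alikes: they are no part of the job. Leave any black or purple look-alike of the case alone.

How it is judged:
By the outcome, as a careful person would: the job done as asked, in the order asked, and still so for the second after the job is handed in, while the arm keeps its last pose, push and grip.
It also fails if it takes over 64 s, if anything falls off the work surface, if the arm or the gripper's body presses on something with over 40 N, if the wrist force passes 120 N, or if a joint passes its speed limit or range.

### The arm

A 6-joint arm with a two-finger parallel gripper is mounted at the origin on the work surface. World frame = base frame: x ahead of the robot, y to its left, z up, the work surface at z = 0. Lengths are in m, angles in rad, forces in N, time in s.
With the tool pointing down it reaches from about 0.35 to 0.85 m from the base axis. Payload 8.1 kg.
Tool frame: the origin (TCP) lies between the finger pads; the fingertips stand 11 mm ahead of it and the grasp point (between the pads) lies 8 mm behind it; y points along the fingers, x is the direction in which the jaws open and shut, and the axes are right-handed (so a half turn about y gives the same grasp; the last joint's range is limited). The gripper opens to 93 mm and grips with 3 to 60 N. Pads are 15 mm wide; open, the fingers measure 128 mm over their backs; the gripper's body (75 mm by 188 mm) begins 65 mm behind the grasp point.
Start: joints at [-1.334, 0.13, 1.488, -0, 1.523, -0.085], TCP at [0.19, -0.569, 0.192] pointing down, gripper open.
Joint ranges: [-2.96, 2.96], [-0.89, 2.26], [0.02, 2.5], [-1.34, 4.48], [0, 2.73], [-2.66, 2.66]. Speed limits (rad/s): [2.39, 2.39, 2.79, 3.14, 3.14, 3.14].

### API

Orientations are given as a rotation vector (axis times angle).
In Python, from plant import readout, optics, robot gives the robot as it stands.
- The arm moves only by the shell command python3 -m creep 'ROWS' [FORCE]. ROWS is JSON, a list that holds one entry, the list of rows, each a list of 7 numbers: the closure, from 0 (fully open) to 1 (shut), then the shift along the tool's x, y, z in cm, then the turn, a rotation vector about the tool's x, y, z in degrees. In form: [[[grip, x, y, z, wx, wy, wz], ...]]. A call has exactly 8 rows; each row shifts and turns the pose as measured when the row begins, along the tool's axes as they then stand; what a row does not reach is not made up. A row lasts 1/10 s, in which the tool goes at most 50 mm and 8.59 degrees, less where a joint would pass 70% of its speed; a pose out of reach is approached as far as the arm can. A call is refused whole if a number of a shift passes 5 or a number of a turn 8.59, either way. A call with a gripper value outside its range is refused whole. The fingers move at their own pace and stop on an object; FORCE is the grip in N (left out, the last holds). Time passes only in rows, so rows that do not move let the fingers close, or fill a call up. It gives the time, the measured TCP pose, the force and the opening at its end, in the units of the state.
- readout.read_state(): the state, without advancing time (a new reading comes with each control period).
- optics.read_camera(name): name is "side" or "top"; returns a dict with "frame" (400x640x3 uint8, red, green, blue), "depth" (400x640 float32, m along the optical axis (not along the pixel's ray), 0 where there is no reading), "intrinsics" (3x3 intrinsics, pixels), "R" (3x3) and "t" (3): a world point X has camera coordinates R X + t. Camera axes: x right, y down, z forward; pixel columns grow to the right and rows downward; lengths in m; the calibration is good to about 2 mm. A picture is of the moment at which its call begins.
- robot.close_job(): hands the job in, once; it reports no verdict.
The state is a dict: "t": time; "q": joint angles; "dq": joint speeds; "joint_torque": joint torques, N m; "tool_pos": TCP position; "orientation": TCP orientation; "force": force on the tool from outside, world axes, zero at the start; "wrist_torque": the same for the moment, N m; "opening": finger opening in m.
Only numpy, scipy, OpenCV 4.12 (cv2) and the standard library are available. Lean on these libraries where they do the work, as an engineer would, in place of code of your own. Each camera call takes 0.05 s, during which the arm holds its last target. There are 200 camera calls.

## Working session

There is one attempt and no reset: what is moved stays moved. The work goes in short steps, Python scripts to look and compute and a shell command to move; the robot and the scene stay as the last step left them, time stands still between calls to the robot, and variables do not carry over. Pictures are saved under pics/ and viewed, about 8 in all and at most 12, crops included, and the job is handed in when it is done.

```bash
mkdir -p pics; ls
cat > h.py <<'E'
import numpy as np, cv2
from scipy.spatial.transform import Rotation as Ro
from plant import readout, optics, robot
def cam(n):
    c=optics.read_camera(n); return c
def world(c,u,v,z=None):
    K,R,t=c["intrinsics"],c["R"],c["t"]
    r=np.linalg.inv(K)@np.array([u,v,1.])
    if z is None: d=c["depth"][int(v),int(u)]
    else:
        o=-R.T@t; w=R.T@r; d=(z-o[2])/w[2]
    return R.T@(r*d-t)
def cloud(c):
    K,R,t=c["intrinsics"],c["R"],c["t"]
    v,u=np.mgrid[0:400,0:640]; d=c["depth"]
    P=np.stack([(u-K[0,2])/K[0,0]*d,(v-K[1,2])/K[1,1]*d,d],-1)
    W=(P-t)@R; W[d<=0]=np.nan
    return W
def save(c,n,box=None,s=1):
    im=c["frame"][...,::-1]
    if box: im=im[box[1]:box[3],box[0]:box[2]]
    cv2.imwrite("pics/"+n,cv2.resize(im,None,fx=s,fy=s,interpolation=cv2.INTER_CUBIC))
def proj(c,X):
    p=c["intrinsics"]@(c["R"]@np.array(X)+c["t"]); return p[:2]/p[2]
E
python3 - <<'E'
from h import *
import pickle
for n in("top","side"):
    c=cam(n); save(c,n+"0.png"); pickle.dump(c,open(n+"0.pkl","wb"))
    print(n,-c["R"].T@c["t"],c["R"][2])
s=readout.read_state(); print(s)
E
```

```text
pics
top [ 0.31519839 -0.0631503   1.24363174] [ 0.22030539 -0.00325221 -0.97542553]
side [ 0.40312678 -0.75023306  0.81311498] [ 0.16419392  0.7038012  -0.6911615 ]
{'t': 0.1, 'q': array([-1.33439507e+00,  1.31091525e-01,  1.48918561e+00, -6.71350926e-06,
        1.52300788e+00, -8.53905426e-02]), 'dq': array([ 2.18513056e-04, -3.31226947e-04, -3.33918972e-03,  1.73256681e-04,
        1.08434352e-04,  9.24305249e-05]), 'joint_torque': array([ 9.69125467e-04, -5.61340249e+01, -4.93097556e+01,  7.69661483e-02,
        2.91433081e-02, -6.00625094e-05]), 'tool_pos': array([ 0.18965008, -0.56863771,  0.19098052]), 'orientation': array([-1.34329396,  0.96987165, -0.96773765]), 'force': array([-0.1170548 ,  0.57017403,  0.29597267]), 'wrist_torque': array([ 0.04277992, -0.01542546, -0.00586595]), 'opening': 0.09304208047977575}
```

View pics/top0.png

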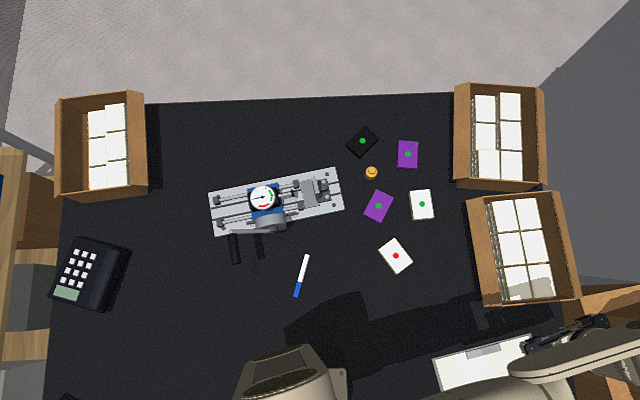

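View pics/side0.png

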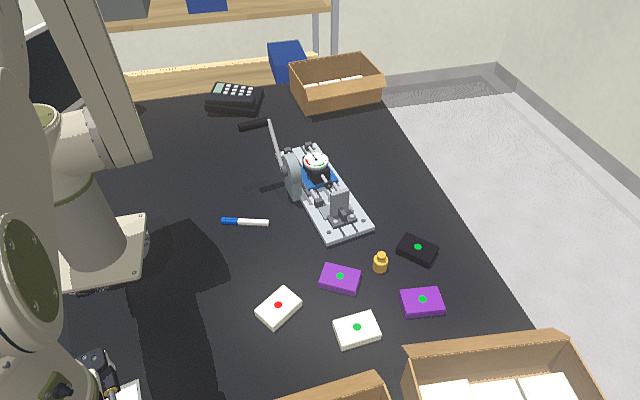

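Run:
```python
from h import *
import pickle
c=pickle.load(open("top0.pkl","rb")); d=pickle.load(open("side0.pkl","rb"))
W=cloud(c); V=cloud(d)
save(c,"case.png",(330,120,450,290),3)
save(d,"sd0.png",(230,110,390,250),4.5)
def rect(p):
    (cx,cy),(w,h),a=cv2.minAreaRect(p.astype(np.float32)); 
    return np.round([cx,cy,w,h],4),round(a,2),cv2.boxPoints(((cx,cy),(w,h),a)).round(3).tolist()
for nm,C,F,uv in(("top",W,c,(422,204)),("side",V,d,(357,327))):
    f=F["frame"].astype(int); 
    v,u=np.mgrid[0:400,0:640]
    near=(abs(u-uv[0])<35)&(abs(v-uv[1])<35)
    m=near&(C[...,2]>.018)&(C[...,2]<.032)&(f.min(-1)>-1)
    n,l=cv2.connectedComponents(m.astype(np.uint8),connectivity=4); m=l==l[uv[1],uv[0]]
    print(nm,m.sum(),C[m][:,2].mean(),rect(C[m][:,:2]))
    # green dot
    g=near&(f[...,1]>f[...,0]+60)&(f[...,1]>f[...,2]+40); print("dot",C[g].mean(0))
# stand bed
v,u=np.mgrid[0:400,0:640]
m=(u>195)&(u<350)&(v>160)&(v<245)&(W[...,2]>.018)&(W[...,2]<.031)&(c["frame"].min(-1)>70)
n,l,st,_=cv2.connectedComponentsWithStats(m.astype(np.uint8)); k=[i for i in range(1,n) if st[i,4]>30]
m=np.isin(l,k); print("bed",m.sum(),rect(W[m][:,:2]))
B=W[(u>195)&(u<350)&(v>160)&(v<245)&(W[...,2]>.015)]
r=rect(W[m][:,:2])
ctr=np.array(r[0][:2],float)
# stand yaw from rect: long side direction
bp=np.array(r[2]); e=[bp[1]-bp[0],bp[2]-bp[1]]; L=max(e,key=np.linalg.norm); L=L/np.linalg.norm(L); L*=np.sign(L[1])
yaw=np.arctan2(-L[0],L[1]); print("yaw",yaw,ctr)
Rz=np.array([[np.cos(yaw),-np.sin(yaw)],[np.sin(yaw),np.cos(yaw)]])
for C,nm in((W,"top"),(V,"side")):
    P=C.reshape(-1,3); P=P[np.isfinite(P[:,0])]; q=(P[:,:2]-ctr)@Rz
    ok=(abs(q[:,0])<.07)&(abs(q[:,1])<.2); S=np.c_[q,P[:,2]][ok]
    b=S[(S[:,2]>.106)&(S[:,2]<.118)&(S[:,1]<-.0)]; print(nm,"backstop top",len(b),b.min(0),b.max(0),b.mean(0)) if len(b) else None
    dl=S[(S[:,2]>.094)&(S[:,2]<.106)&(S[:,1]>-.1)]; print("dial",len(dl),np.percentile(dl,[1,50,99],axis=0))
    h=np.c_[q,P[:,2]]; h=h[(abs(q[:,0]+.12)<.1)&(P[:,2]>.17)&(P[:,2]<.24)&(abs(q[:,1])<.2)]; print("handle",len(h),np.percentile(h,[1,50,99],axis=0))
```

```text
top 598 0.024684549089111 (array([ 0.5694, -0.3623,  0.0897,  0.0633]), 3.25, [[0.5230000019073486, -0.3330000042915344], [0.5260000228881836, -0.3959999978542328], [0.6159999966621399, -0.39100000262260437], [0.6119999885559082, -0.328000009059906]])
dot [ 0.56991953 -0.36347493  0.02497889]
side 1233 0.025192567409639835 (array([ 0.5703, -0.362 ,  0.0904,  0.063 ]), 3.64, [[0.5230000019073486, -0.3330000042915344], [0.5270000100135803, -0.3959999978542328], [0.6169999837875366, -0.39100000262260437], [0.6129999756813049, -0.328000009059906]])
dot [nan nan nan]
bed 3243 (array([0.5972, 0.0807, 0.1411, 0.4009]), 9.82, [[0.49399998784065247, 0.26600000262260437], [0.5619999766349792, -0.1289999932050705], [0.7009999752044678, -0.10499999672174454], [0.6330000162124634, 0.28999999165534973]])
yaw 0.1704808406331279 [0.5972 0.0807]
top backstop top 74 [-0.06830363 -0.13207591  0.10635186] [ 0.0242702  -0.01834661  0.11789823] [-0.0039682  -0.12040025  0.11162235]
dial 464 [[-0.03447756 -0.00517727  0.09438319]
 [-0.00083514  0.02901297  0.09859561]
 [ 0.03372384  0.06325861  0.10422882]]
handle 380 [[-0.18360547  0.0782054   0.17422401]
 [-0.1357478   0.10780389  0.21275572]
 [-0.09563055  0.12242034  0.21903001]]
side backstop top 116 [-0.06965492 -0.1347148   0.10601534] [ 0.02593674 -0.01619707  0.11793672] [-0.00826398 -0.11394684  0.11159442]
dial 369 [[-0.06553482 -0.02183375  0.09467467]
 [-0.00127462  0.02431626  0.10003845]
 [ 0.0332058   0.06335149  0.10425858]]
handle 362 [[-0.18265344  0.07690459  0.17165634]
 [-0.13257641  0.10314077  0.20950975]
 [-0.09483085  0.11854609  0.21908189]]
```

View pics/case.png

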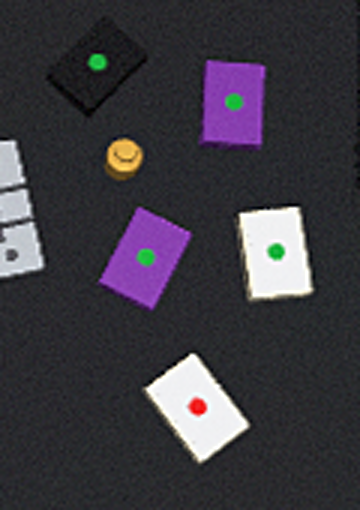

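View pics/sd0.png

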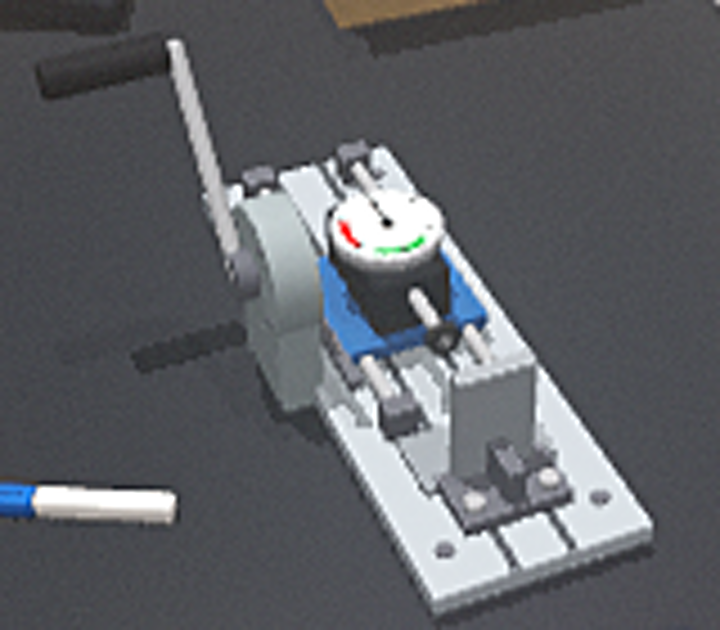

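```bash
cat >> h.py <<'E'
from scipy.linalg import logm, expm
yaw=0.1705; CT=np.array([0.5972,0.0807,0.])
Rs=Ro.from_euler('z',yaw).as_matrix(); xs,ys,zs=Rs.T
def st(p): return CT+Rs@np.array(p,float)
def R_of(y,x):
    y=np.array(y)/np.linalg.norm(y); x=np.array(x)-y*np.dot(x,y); x/=np.linalg.norm(x)
    return np.c_[x,y,np.cross(x,y)]
def rows(pos,R,n):
    s=readout.read_state(); T0=np.eye(4);T0[:3,:3]=Ro.from_rotvec(s["orientation"]).as_matrix();T0[:3,3]=s["tool_pos"]
    T1=np.eye(4);T1[:3,:3]=R;T1[:3,3]=pos
    D=expm(np.real(logm(np.linalg.inv(T0)@T1))/n)
    print(n,"rows of",np.round(D[:3,3]*100,2),np.round(Ro.from_matrix(D[:3,:3]).as_rotvec(degrees=True),2))
def where():
    s=readout.read_state(); R=Ro.from_rotvec(s["orientation"]).as_matrix()
    print("t%.2f"%s["t"],"p",s["tool_pos"].round(4),"stand",(Rs.T@(s["tool_pos"]-CT)).round(4),"q",s["q"].round(2),"F",s["force"].round(1),"Fs",(Rs.T@s["force"]).round(1),"open",round(s["opening"],4)); print("x",R[:,0].round(3),"y",R[:,1].round(3)); return s,R
E
python3 - <<'E'
from h import *
import pickle
c=pickle.load(open("top0.pkl","rb")); d=pickle.load(open("side0.pkl","rb"))
for C in(cloud(c),cloud(d)):
    P=C.reshape(-1,3); P=P[np.isfinite(P[:,0])]; S=(P-CT)@Rs
    b=S[(abs(S[:,2]-.1115)<.004)&(S[:,1]<-.09)&(S[:,1]>-.15)&(abs(S[:,0])<.05)]; print("top edge",len(b),np.percentile(b,[2,50,98],axis=0).round(4).tolist())
    f=S[(S[:,2]>.065)&(S[:,2]<.105)&(S[:,1]<-.09)&(S[:,1]>-.15)&(abs(S[:,0])<.04)]; print("faces",len(f),np.percentile(f,[2,50,98],axis=0).round(4).tolist())
    g=S[(abs(S[:,2]-.08)<.011)&(S[:,1]>-.1)&(S[:,1]<-.0)&(abs(S[:,0])<.02)]; print("rod",len(g),np.percentile(g,[2,20,50,98],axis=0).round(4).tolist() if len(g) else 0)
    p=S[(abs(S[:,2]-.03)<.004)&(S[:,1]>-.12)&(S[:,1]<-.05)&(abs(S[:,0])<.06)]; print("pad",len(p),np.percentile(p,[2,50,98],axis=0).round(4).tolist())
    h=S[(S[:,2]>.185)&(S[:,2]<.225)&(S[:,0]<-.103)&(S[:,0]>-.2)&(S[:,1]>.05)&(S[:,1]<.15)]
    print("handle",len(h),np.percentile(h,[2,50,98],axis=0).round(4).tolist())
s,R=where()
q=s["q"]
E_=lambda q1,q23,q4,q5,q6: (Ro.from_euler('z',q1)*Ro.from_euler('y',q23)*Ro.from_euler('ZYZ',[q4,q5,q6])).as_matrix()
C=E_(q[0],q[1]+q[2],q[3],q[4],q[5]).T@R; print(C.round(3))
a=np.radians(30); ey=np.radians(3.4); L=np.array([np.cos(ey),np.sin(ey),0]);M=np.array([-np.sin(ey),np.cos(ey),0])
z=np.array([0,0,1.])
def wrist(Rt,q1,q23):
    A=(Ro.from_euler('z',q1)*Ro.from_euler('y',q23)).as_matrix().T@Rt@C.T
    e=Ro.from_matrix(A).as_euler('ZYZ'); return e
for sg in(1,-1):
  for k in(1,-1):
    fwd=sg*L; side=np.cross(fwd,z)*k   # jaw axis
    Rp=R_of(-z*np.cos(a)-fwd*np.sin(a),side)
    Rf=R_of(ys*np.cos(a)-z*np.sin(a),np.cross(ys,z)*k)
    print(sg,k,"pick",wrist(Rp,-.566,1.7).round(2),"final",wrist(Rf,-.35,1.8).round(2), "down@final yaw",wrist(R_of(-z,np.cross(ys,z)*k),-.3,1.7).round(2))
for k in(1,-1): print("lever",k,wrist(R_of(-z,ys*k),.33,1.9).round(2))
E
```

```text
top edge 68 [[-0.0235, -0.1316, 0.1081], [-0.0017, -0.1258, 0.1114], [0.0239, -0.1206, 0.1151]]
faces 18 [[-0.0247, -0.1298, 0.0678], [-0.0238, -0.1238, 0.0857], [0.0126, -0.1202, 0.1043]]
rod 102 [[-0.0174, -0.0594, 0.0725], [-0.0066, -0.0507, 0.0773], [-0.0012, -0.0243, 0.0814], [0.018, -0.0042, 0.0905]]
pad 353 [[-0.052, -0.1192, 0.0261], [-0.0022, -0.0991, 0.0291], [0.0484, -0.0569, 0.0334]]
handle 316 [[-0.1834, 0.0973, 0.1927], [-0.1441, 0.1093, 0.2138], [-0.1041, 0.1222, 0.2187]]
top edge 93 [[-0.0238, -0.1333, 0.1078], [0.0001, -0.1285, 0.1121], [0.0256, -0.1201, 0.1149]]
faces 206 [[-0.0241, -0.1338, 0.0662], [-0.002, -0.1313, 0.0853], [0.0242, -0.1243, 0.1038]]
rod 165 [[-0.0187, -0.061, 0.0699], [-0.0085, -0.0564, 0.0765], [-0.0009, -0.0155, 0.0807], [0.0173, -0.0036, 0.0905]]
pad 187 [[-0.0556, -0.1192, 0.026], [-0.0296, -0.0956, 0.0296], [0.058, -0.054, 0.0336]]
handle 284 [[-0.1822, 0.0977, 0.1951], [-0.144, 0.1042, 0.2122], [-0.1048, 0.1181, 0.219]]
t0.10 p [ 0.1897 -0.5686  0.191 ] stand [-0.5118 -0.5708  0.191 ] q [-1.33  0.13  1.49 -0.    1.52 -0.09] F [-0.1  0.6  0.3] Fs [-0.   0.6  0.3] open 0.093
x [ 0.316 -0.949 -0.002] y [-0.     0.002 -1.   ]
[[-1. -0.  0.]
 [ 0.  0.  1.]
 [-0.  1. -0.]]
1 1 pick [-0.31  1.87  0.92] final [ 0.91  1.88 -0.48] down@final yaw [-0.    1.44 -0.47]
1 -1 pick [-0.31  1.87 -2.22] final [0.91 1.88 2.66] down@final yaw [0.   1.44 2.67]
-1 1 pick [ 0.35  1.03 -2.31] final [ 0.91  1.88 -0.48] down@final yaw [-0.    1.44 -0.47]
-1 -1 pick [0.35 1.03 0.83] final [0.91 1.88 2.66] down@final yaw [0.   1.44 2.67]
lever 1 [-0.    1.24 -1.41]
lever -1 [0.   1.24 1.73]
```

Run:
```python
from h import *
import pickle
c=pickle.load(open("top0.pkl","rb")); W=cloud(c)
m=(W[...,1]<-.4)&(W[...,0]>.25)&(W[...,2]>.05); v,u=np.nonzero(m); k=(v<315)
print("totes",np.percentile(W[m][k],[1,50,99],axis=0).round(3).tolist())
a=np.radians(25); ey=np.radians(3.4); L=np.array([np.cos(ey),np.sin(ey),0]); z=np.array([0,0,1.])
R=R_of(-z*np.cos(a)-L*np.sin(a),np.cross(L,z)); print(R.round(3))
p=np.array([.570,-.362,0])+.015*L
rows(p+[0,0,.15],R,16); where()
w=world(c,371,172,.053); print("weight",w)
```

```text
totes [[0.273, -1.077, 0.052], [0.571, -0.616, 0.085], [1.16, -0.463, 0.117]]
[[ 0.059 -0.422  0.905]
 [-0.998 -0.025  0.054]
 [-0.    -0.906 -0.423]]
16 rows of [-0.78 -0.29  2.7 ] [-1.55  0.93  0.2 ]
t0.10 p [ 0.1897 -0.5686  0.191 ] stand [-0.5118 -0.5708  0.191 ] q [-1.33  0.13  1.49 -0.    1.52 -0.09] F [-0.1  0.6  0.3] Fs [-0.   0.6  0.3] open 0.093
x [ 0.316 -0.949 -0.002] y [-0.     0.002 -1.   ]
weight [ 0.66683913 -0.21303407  0.053     ]
```

```bash
A='-0.78,-0.29,2.7,-1.55,0.93,0.2'
python3 -m creep '[[[0,-0.78,-0.29,2.7,-1.55,0.93,0.2],[0,-0.78,-0.29,2.7,-1.55,0.93,0.2],[0,-0.78,-0.29,2.7,-1.55,0.93,0.2],[0,-0.78,-0.29,2.7,-1.55,0.93,0.2],[0,-0.78,-0.29,2.7,-1.55,0.93,0.2],[0,-0.78,-0.29,2.7,-1.55,0.93,0.2],[0,-0.78,-0.29,2.7,-1.55,0.93,0.2],[0,-0.78,-0.29,2.7,-1.55,0.93,0.2]]]' 25 >/dev/null
python3 -m creep '[[[0,-0.78,-0.29,2.7,-1.55,0.93,0.2],[0,-0.78,-0.29,2.7,-1.55,0.93,0.2],[0,-0.78,-0.29,2.7,-1.55,0.93,0.2],[0,-0.78,-0.29,2.7,-1.55,0.93,0.2],[0,-0.78,-0.29,2.7,-1.55,0.93,0.2],[0,-0.78,-0.29,2.7,-1.55,0.93,0.2],[0,-0.78,-0.29,2.7,-1.55,0.93,0.2],[0,0,0,0,0,0,0]]]' 25
cat >> h.py <<'E'
def pickR(a=25,ey=3.4):
    a=np.radians(a); ey=np.radians(ey); L=np.array([np.cos(ey),np.sin(ey),0])
    return R_of(-zs*np.cos(a)-L*np.sin(a),np.cross(L,zs)),L
def finR(a=25):
    a=np.radians(a); return R_of(ys*np.cos(a)-zs*np.sin(a),np.cross(ys,zs))
E
python3 - <<'E'
from h import *
where(); R,L=pickR(); p=np.array([.570,-.362,0])+.015*L
rows(p+[0,0,.05],R,6); rows(p+[0,0,.018],R,8)
E
```

```text
t: 1.7
tool_pos: [0.5685, -0.3617, 0.1412]
orientation: [-1.554, 1.473, -0.925]
force: [-0.8, 0.3, -1.8]
opening: 0.0931
t1.70 p [ 0.5685 -0.3617  0.1412] stand [-0.1033 -0.4311  0.1412] q [-0.51  0.81  0.77 -0.24  1.93  0.96] F [-0.8  0.3 -1.8] Fs [-0.8  0.4 -1.8] open 0.0931
x [ 0.06  -0.998 -0.011] y [-0.424 -0.016 -0.906]
6 rows of [0.02 1.26 0.89] [ 0.01  0.05 -0.09]
8 rows of [0.01 1.31 0.84] [ 0.01  0.04 -0.07]
```

```bash
python3 -m creep '[[[0,0.01,1.3,0.85,0,0,-0.1],[0,0.01,1.3,0.85,0,0.1,-0.1],[0,0.01,1.3,0.85,0,0.1,-0.1],[0,0.01,1.3,0.85,0,0,-0.1],[0,0.01,1.3,0.85,0,0,-0.1],[0,0.01,1.3,0.85,0,0,0],[0,0,0,0,0,0,0],[0,0,0,0,0,0,0]]]' >/dev/null
python3 - <<'E'
from h import *
where(); R,L=pickR(); p=np.array([.570,-.362,0])+.015*L
rows(p+[0,0,.018],R,4)
c=cam("side"); save(c,"pre.png",(270,230,450,380),4)
E
```

```text
t2.50 p [ 0.5794 -0.3631  0.0411] stand [-0.0928 -0.4344  0.0411] q [-0.5   0.9   0.81 -0.23  1.8   1.  ] F [0.6 0.1 0.4] Fs [0.6 0.  0.4] open 0.0933
x [ 0.058 -0.998 -0.001] y [-0.423 -0.024 -0.906]
4 rows of [-0.04  0.46  0.37] [ 0.02 -0.01 -0.02]
```

View pics/pre.png

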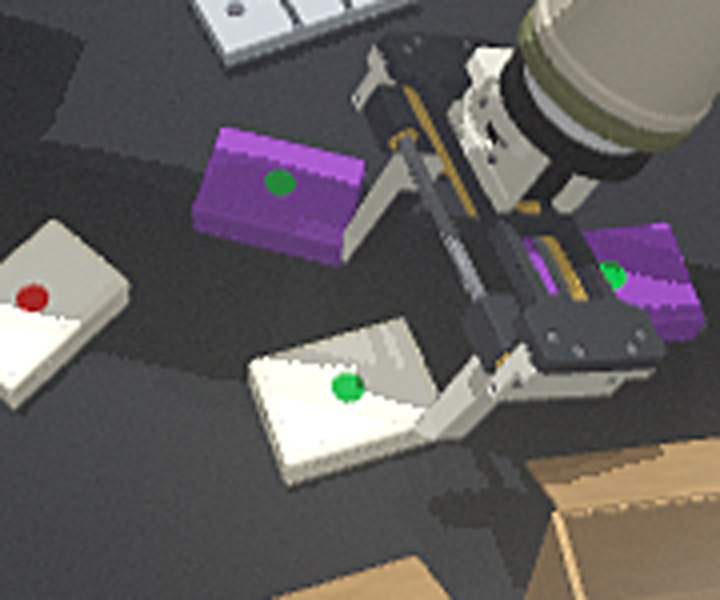

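Run:
```python
from h import *
import pickle
c=pickle.load(open("top0.pkl","rb"));W=cloud(c);f=c["frame"].astype(int)
v,u=np.mgrid[0:400,0:640]
m=(u<396)&(u>355)&(v>185)&(v<228)&(W[...,2]>.015)&(W[...,2]<.04)&(f[...,2]>f[...,1]+50)
P=W[m][:,:2].astype(np.float32); print(m.sum(),cv2.boxPoints(cv2.minAreaRect(P)).round(4).tolist())
```

```text
561 [[0.5148000121116638, -0.2353000044822693], [0.593999981880188, -0.28060001134872437], [0.6244000196456909, -0.22750000655651093], [0.545199990272522, -0.18219999969005585]]
```

```bash
python3 -m creep '[[[0.1,-0.05,0.46,0.37,0,0,0],[0.1,-0.05,0.46,0.37,0,0,0],[0.1,-0.05,0.46,0.37,0,0,0],[0.1,0,0.4,0.3,0,0,0],[0.1,0,0,0,0,0,0],[1,0,0,0,0,0,0],[1,0,0,0,0,0,0],[1,0,0,0,0,0,0]]]' 25 >/dev/null
python3 -c "
from h import *
where()"
python3 -m creep '[[[1,0,0,0,0,0,0],[1,0,0,0,0,0,0],[1,0,0,0,0,0,0],[1,0,0,0,0,0,0],[1,0,0,0,0,0,0],[1,0,0,0,0,0,0],[1,0,0,0,0,0,0],[1,0,0,0,0,0,0]]]' 25 >/dev/null
python3 -c "
from h import *
where(); R,L=pickR(); s=readout.read_state(); rows(s['tool_pos']+[0,0,.15],R,8)"
```

```text
t3.35 p [ 0.5866 -0.3619  0.0197] stand [-0.0856 -0.4343  0.0197] q [-0.5   0.93  0.8  -0.23  1.78  1.01] F [ 0.4 -1.1  0.2] Fs [ 0.2 -1.2  0.2] open 0.0645
x [ 0.058 -0.998  0.002] y [-0.42  -0.026 -0.907]
t4.15 p [ 0.5869 -0.3622  0.0206] stand [-0.0853 -0.4347  0.0206] q [-0.5   0.93  0.8  -0.23  1.78  1.01] F [0.1 0.3 0.1] Fs [0.1 0.3 0.1] open 0.0017
x [ 0.058 -0.998  0.002] y [-0.419 -0.026 -0.908]
8 rows of [ 0.   -1.7  -0.79] [-0.02 -0.02  0.01]
```

Run:
```python
from h import *
c=cam("side"); save(c,"miss.png",(270,230,450,380),4)
```

```text
(no output)
```

View pics/miss.png

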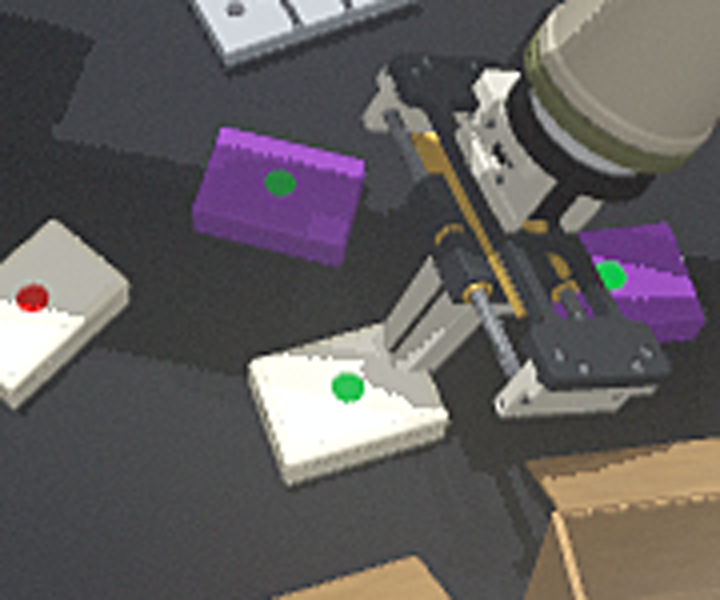

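Run:
```python
from h import *
c=cam("side"); s,R=where()
p=s["tool_pos"]
for n,d in(("tcp",0),("tip",.011),("grasp",-.008)):
    X=p+R[:,1]*d; print(n,X.round(4),((proj(c,X)-[270,230])*4).round(0))
W=cloud(c)
for x,y in((405,372),(405,365),(395,355),(420,350),(348,388)):
    print((x,y),W[230+y//4,270+x//4].round(4))
t=cam("top"); save(t,"misst.png",(330,120,450,290),3)
w=cloud(t)
print((proj(t,p)-[330,120])*3)
```

```text
t4.25 p [ 0.5869 -0.3622  0.0206] stand [-0.0853 -0.4347  0.0206] q [-0.5   0.93  0.8  -0.23  1.78  1.01] F [0.2 0.2 0.3] Fs [0.2 0.1 0.3] open 0.0006
x [ 0.058 -0.998  0.002] y [-0.419 -0.026 -0.908]
tcp [ 0.5869 -0.3622  0.0206] [375. 384.]
tip [ 0.5822 -0.3625  0.0106] [366. 395.]
grasp [ 0.5902 -0.362   0.0278] [382. 375.]
(405, 372) [ 0.6027 -0.3614  0.0246]
(405, 365) [ 0.5959 -0.3733  0.0571]
(395, 355) [ 0.5927 -0.3643  0.0547]
(420, 350) [ 0.6027 -0.3744  0.0721]
(348, 388) [ 0.5705 -0.3646  0.0276]
[271.04227978 234.89956729]
```

View pics/misst.png

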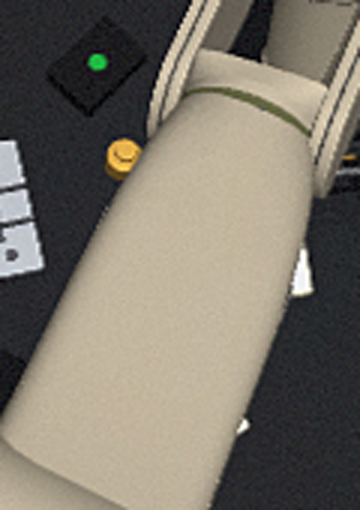

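Run:
```python
from h import *
c=cam("side"); s,R=where()
W=cloud(c).reshape(-1,3); T=(W-s["tool_pos"])@R
m=(abs(T[:,0])<.05)&(abs(T[:,2])<.03)&(W[:,2]>.030)&(T[:,1]>-.07)
T=T[m]; o=np.argsort(-T[:,1]); print(len(o)); print((T[o][:25]*1000).round(0).tolist())
F=c["frame"];
```

```text
t4.35 p [ 0.5869 -0.3622  0.0206] stand [-0.0853 -0.4347  0.0206] q [-0.5   0.93  0.8  -0.23  1.78  1.01] F [ 0.4 -0.6  0.2] Fs [ 0.3 -0.7  0.2] open 0.0005
x [ 0.058 -0.998  0.002] y [-0.419 -0.026 -0.908]
235
[[-5.0, -26.0, -7.0], [-2.0, -26.0, -6.0], [2.0, -29.0, -9.0], [-2.0, -29.0, -7.0], [5.0, -30.0, -8.0], [-7.0, -30.0, -8.0], [-4.0, -30.0, -10.0], [4.0, -32.0, -9.0], [8.0, -32.0, -8.0], [-1.0, -32.0, -7.0], [-3.0, -32.0, -6.0], [-8.0, -32.0, -9.0], [-10.0, -33.0, -8.0], [2.0, -33.0, -9.0], [7.0, -33.0, -8.0], [5.0, -33.0, -8.0], [-12.0, -33.0, -8.0], [-7.0, -34.0, -8.0], [-2.0, -34.0, -10.0], [10.0, -34.0, -8.0], [-4.0, -35.0, -10.0], [-16.0, -35.0, -7.0], [-8.0, -35.0, -8.0], [-3.0, -35.0, -5.0], [-3.0, -35.0, -8.0]]
```

```bash
python3 -m creep '[[[0,0,-1.7,-0.8,0,0,0],[0,0,-1.7,-0.8,0,0,0],[0,0,0,0,0,0,0],[0,0,0,0,0,0,0],[0,0,0,0,0,0,0],[0,0,0,0,0,0,0],[0,0,0,0,0,0,0],[0,0,0,0,0,0,0]]]' 25
python3 - <<'E'
from h import *
c=cam("side"); s,R=where()
W=cloud(c).reshape(-1,3); T=(W-s["tool_pos"])@R
T=T[(abs(T[:,0])<.11)&(abs(T[:,2])<.05)&(W[:,2]>.034)&(T[:,1]>-.2)]
for a in range(-160,20,10):
    k=T[(T[:,1]*1000>=a)&(T[:,1]*1000<a+10)]
    if len(k): print(a,len(k),"x",(k[:,0].min()*1000).round(),(k[:,0].max()*1000).round(),"z",(k[:,2].min()*1000).round(),(k[:,2].max()*1000).round())
d=Ro.from_rotvec(s["orientation"]); 
# FK: wrist centre guess check
print(readout.__all__ if hasattr(readout,"__all__") else "")
E
```

```text
t: 5.15
tool_pos: [0.5871, -0.3624, 0.0628]
orientation: [-1.557, 1.466, -0.943]
force: [0.0, 0.1, -0.1]
opening: 0.0602
t5.20 p [ 0.587  -0.3623  0.0627] stand [-0.0852 -0.4349  0.0627] q [-0.5   0.9   0.78 -0.23  1.83  1.  ] F [-0.8 -0.3  0.3] Fs [-0.8 -0.2  0.3] open 0.0642
x [ 0.058 -0.998  0.003] y [-0.418 -0.027 -0.908]
-160 1255 x -94.0 95.0 z -37.0 36.0
-150 471 x -91.0 95.0 z -36.0 35.0
-140 505 x -94.0 92.0 z -37.0 35.0
-130 487 x -87.0 87.0 z -37.0 35.0
-120 168 x -86.0 86.0 z -36.0 36.0
-110 18 x -43.0 -31.0 z -10.0 10.0
-100 50 x -47.0 48.0 z -11.0 7.0
-90 97 x -46.0 48.0 z -11.0 9.0
-80 93 x -46.0 47.0 z -10.0 9.0
-70 97 x -46.0 110.0 z -10.0 49.0
-60 139 x -44.0 110.0 z -10.0 49.0
-50 146 x -45.0 108.0 z -10.0 50.0
-40 77 x -44.0 94.0 z -10.0 38.0
-30 10 x -35.0 33.0 z -9.0 7.0
```

```bash
cat >> h.py <<'E'
OFF=0.036   # reported TCP lies this far ahead of the true one along tool y
def trows(pos,R,n): rows(np.array(pos)+OFF*R[:,1],R,n)
def ttcp():
    s=readout.read_state(); R=Ro.from_rotvec(s["orientation"]).as_matrix(); p=s["tool_pos"]-OFF*R[:,1]; print("true tcp",p.round(4),"stand",(Rs.T@(p-CT)).round(4)); return p
E
python3 - <<'E'
from h import *
ttcp(); R,L=pickR(); p=np.array([.570,-.362,0])+.015*L
trows(p+[0,0,.018],R,6)
E
```

```text
true tcp [ 0.6021 -0.3614  0.0954] stand [-0.0702 -0.4365  0.0954]
6 rows of [-0.02  1.29  0.28] [-0.04 -0.02  0.02]
```

```bash
python3 -m creep '[[[0.1,0,1.3,0.3,0,0,0],[0.1,0,1.3,0.3,0,0,0],[0.1,0,1.3,0.3,0,0,0],[0.1,0,1.3,0.3,0,0,0],[0.1,0,0.9,0.2,0,0,0],[0.1,0,0.6,0.1,0,0,0],[0.1,0,0,0,0,0,0],[0.1,0,0,0,0,0,0]]]' 25 >/dev/null
python3 - <<'E'
from h import *
where();ttcp(); R,L=pickR(); p=np.array([.570,-.362,0])+.015*L
trows(p+[0,0,.018],R,3)
E
```

```text
t6.00 p [ 0.5687 -0.3622 -0.0143] stand [-0.1033 -0.4317 -0.0143] q [-0.51  0.92  0.89 -0.23  1.71  1.02] F [0.  0.5 0.6] Fs [0.1 0.5 0.6] open 0.0835
x [ 0.058 -0.998 -0.   ] y [-0.423 -0.024 -0.906]
true tcp [ 0.5839 -0.3614  0.0183] stand [-0.0881 -0.4334  0.0183]
3 rows of [-0.01 -0.01  0.04] [ 0.02 -0.03 -0.02]
```

```bash
python3 -m creep '[[[1,0,0,0,0,0,0],[1,0,0,0,0,0,0],[1,0,0,0,0,0,0],[1,0,0,0,0,0,0],[1,0,0,0,0,0,0],[1,0,0,0,0,0,0],[1,0,0,0,0,0,0],[1,0,0,0,0,0,0]]]' 30
python3 - <<'E'
from h import *
R,L=pickR(); p=ttcp(); trows(p+[0,0,.14],R,8)
E
```

```text
t: 6.8
tool_pos: [0.5706, -0.3629, -0.012]
orientation: [-1.558, 1.468, -0.94]
force: [0.6, 0.5, -0.1]
opening: 0.0616
true tcp [ 0.5857 -0.362   0.0206] stand [-0.0864 -0.4343  0.0206]
8 rows of [ 0.   -1.59 -0.74] [-0.02 -0.01  0.01]
```

```bash
python3 -m creep '[[[1,0,-0.8,-0.35,0,0,0],[1,0,-1.6,-0.75,0,0,0],[1,0,-1.6,-0.75,0,0,0],[1,0,-1.6,-0.75,0,0,0],[1,0,-1.6,-0.75,0,0,0],[1,0,-1.6,-0.75,0,0,0],[1,0,-1.6,-0.75,0,0,0],[1,0,-1.6,-0.75,0,0,0]]]' 30
cat >> h.py <<'E'
def path(pos,R,n):
    s=readout.read_state(); A=np.eye(4);A[:3,:3]=Ro.from_rotvec(s["orientation"]).as_matrix();A[:3,3]=s["tool_pos"]
    B=np.eye(4);B[:3,:3]=R;B[:3,3]=np.array(pos)+OFF*R[:,1]; X=np.real(logm(np.linalg.inv(A)@B))
    for k in np.linspace(0,1,n):
        M=A@expm(X*k); print((M[:3,3]-OFF*M[:3,1]).round(3),"y",M[:3,1].round(2),"wristish",(M[:3,3]-.25*M[:3,1]).round(2))
E
python3 - <<'E'
from h import *
where();ttcp(); R=finR(); p=st([0,-.108-.008+.006,.0907+.10]); print(p,R.round(2)); path(p,R,7); trows(p,R,20)
E
```

```text
t: 7.6
tool_pos: [0.5699, -0.3625, 0.1323]
orientation: [-1.557, 1.468, -0.941]
force: [0.4, 0.3, -1.1]
opening: 0.062
t7.60 p [ 0.5699 -0.3625  0.1323] stand [-0.1021 -0.4322  0.1323] q [-0.51  0.8   0.79 -0.24  1.91  0.97] F [ 0.4  0.3 -1.1] Fs [ 0.5  0.2 -1.1] open 0.062
x [ 0.058 -0.998  0.002] y [-0.419 -0.026 -0.908]
true tcp [ 0.585  -0.3616  0.165 ] stand [-0.0871 -0.4338  0.165 ]
[ 0.61586426 -0.02770501  0.1907    ] [[ 0.99 -0.15 -0.07]
 [ 0.17  0.89  0.42]
 [-0.   -0.42  0.91]]
[ 0.585 -0.362  0.165] y [-0.42 -0.03 -0.91] wristish [ 0.67 -0.36  0.36]
[ 0.619 -0.317  0.129] y [-0.26  0.11 -0.96] wristish [ 0.67 -0.34  0.33]
[ 0.648 -0.26   0.111] y [-0.13  0.29 -0.95] wristish [ 0.68 -0.32  0.31]
[ 0.664 -0.195  0.11 ] y [-0.05  0.48 -0.88] wristish [ 0.67 -0.3   0.3 ]
[ 0.665 -0.131  0.126] y [-0.02  0.66 -0.75] wristish [ 0.67 -0.27  0.29]
[ 0.649 -0.073  0.155] y [-0.06  0.8  -0.6 ] wristish [ 0.66 -0.24  0.28]
[ 0.616 -0.028  0.191] y [-0.15  0.89 -0.42] wristish [ 0.65 -0.22  0.28]
20 rows of [-1.23  0.64  1.74] [ 3.3  -4.91  1.8 ]
```

Run:
```python
from h import *
R=finR(); p=[.54,-.22,.30]; path(p,R,7); trows(p,R,22)
```

```text
[ 0.585 -0.362  0.165] y [-0.42 -0.03 -0.91] wristish [ 0.67 -0.36  0.36]
[ 0.603 -0.326  0.171] y [-0.26  0.11 -0.96] wristish [ 0.66 -0.35  0.38]
[ 0.611 -0.289  0.188] y [-0.13  0.29 -0.95] wristish [ 0.64 -0.35  0.39]
[ 0.608 -0.257  0.213] y [-0.05  0.48 -0.88] wristish [ 0.62 -0.36  0.4 ]
[ 0.594 -0.233  0.242] y [-0.02  0.66 -0.75] wristish [ 0.6  -0.37  0.4 ]
[ 0.57  -0.22   0.273] y [-0.06  0.8  -0.6 ] wristish [ 0.58 -0.39  0.4 ]
[ 0.54 -0.22  0.3 ] y [-0.15  0.89 -0.42] wristish [ 0.57 -0.41  0.39]
22 rows of [-1.03 -0.32  0.74] [ 3.   -4.47  1.64]
```

```bash
python3 -m creep '[[[1,-1.03,-0.32,0.74,3,-4.47,1.64],[1,-1.03,-0.32,0.74,3,-4.47,1.64],[1,-1.03,-0.32,0.74,3,-4.47,1.64],[1,-1.03,-0.32,0.74,3,-4.47,1.64],[1,-1.03,-0.32,0.74,3,-4.47,1.64],[1,-1.03,-0.32,0.74,3,-4.47,1.64],[1,-1.03,-0.32,0.74,3,-4.47,1.64],[1,-1.03,-0.32,0.74,3,-4.47,1.64]]]' 30
python3 -m creep '[[[1,-1.03,-0.32,0.74,3,-4.47,1.64],[1,-1.03,-0.32,0.74,3,-4.47,1.64],[1,-1.03,-0.32,0.74,3,-4.47,1.64],[1,-1.03,-0.32,0.74,3,-4.47,1.64],[1,-1.03,-0.32,0.74,3,-4.47,1.64],[1,-1.03,-0.32,0.74,3,-4.47,1.64],[1,-1.03,-0.32,0.74,3,-4.47,1.64],[1,-1.03,-0.32,0.74,3,-4.47,1.64]]]' 30 >/dev/null
python3 - <<'E'
from h import *
where();ttcp(); R=finR(); p=[.54,-.22,.30]; path(p,R,3); trows(p,R,8)
E
```

```text
t: 8.4
tool_pos: [0.611, -0.2689, 0.173]
orientation: [-1.181, 0.873, -0.502]
force: [-0.4, 0.1, -1.0]
opening: 0.0613
t9.20 p [ 0.5822 -0.2002  0.2567] stand [-0.0625 -0.2742  0.2567] q [-0.76  0.64  0.96  0.62  2.1  -0.31] F [ 0.5  0.2 -1.8] Fs [ 0.6  0.1 -1.8] open 0.0618
x [ 0.955 -0.178 -0.237] y [-0.035  0.726 -0.687]
true tcp [ 0.5834 -0.2263  0.2815] stand [-0.0657 -0.3002  0.2815]
[ 0.583 -0.226  0.281] y [-0.04  0.73 -0.69] wristish [ 0.59 -0.38  0.43]
[ 0.563 -0.221  0.292] y [-0.08  0.83 -0.56] wristish [ 0.58 -0.4   0.41]
[ 0.54 -0.22  0.3 ] y [-0.15  0.89 -0.42] wristish [ 0.57 -0.41  0.39]
8 rows of [-0.65 -0.04  0.3 ] [ 2.16 -2.85  1.1 ]
```

```bash
python3 -m creep '[[[1,-0.65,-0.04,0.3,2.16,-2.85,1.1],[1,-0.65,-0.04,0.3,2.16,-2.85,1.1],[1,-0.65,-0.04,0.3,2.16,-2.85,1.1],[1,-0.65,-0.04,0.3,2.16,-2.85,1.1],[1,-0.65,-0.04,0.3,2.16,-2.85,1.1],[1,-0.65,-0.04,0.3,2.16,-2.85,1.1],[1,-0.65,-0.04,0.3,2.16,-2.85,1.1],[1,-0.65,-0.04,0.3,2.16,-2.85,1.1]]]' 30 >/dev/null
python3 - <<'E'
from h import *
where();ttcp(); R=finR(); p=st([0,-.1,.20]);path(p,R,5); trows(p,R,16)
c=cam("top"); save(c,"held.png",(330,120,530,270),4)
E
```

```text
t10.00 p [ 0.53   -0.1917  0.2937] stand [-0.1125 -0.2571  0.2937] q [-0.81  0.8   0.86  0.79  2.37 -0.69] F [ 0.8 -0.5 -1. ] Fs [ 0.7 -0.6 -1. ] open 0.0619
x [0.982 0.189 0.018] y [-0.164  0.892 -0.421]
true tcp [ 0.5359 -0.2238  0.3089] stand [-0.1121 -0.2897  0.3089]
[ 0.536 -0.224  0.309] y [-0.16  0.89 -0.42] wristish [ 0.57 -0.41  0.4 ]
[ 0.555 -0.172  0.282] y [-0.16  0.89 -0.42] wristish [ 0.59 -0.36  0.37]
[ 0.575 -0.121  0.255] y [-0.16  0.89 -0.42] wristish [ 0.61 -0.31  0.34]
[ 0.594 -0.069  0.227] y [-0.16  0.89 -0.42] wristish [ 0.63 -0.26  0.32]
[ 0.614 -0.018  0.2  ] y [-0.15  0.89 -0.42] wristish [ 0.65 -0.21  0.29]
16 rows of [ 0.71  1.36 -0.13] [-0.01  0.09 -0.04]
```

```bash
python3 -m creep '[[[1,0.71,1.36,-0.13,0,0.1,-0.1],[1,0.71,1.36,-0.13,0,0.1,-0.1],[1,0.71,1.36,-0.13,0,0.1,-0.1],[1,0.71,1.36,-0.13,0,0.1,0],[1,0.71,1.36,-0.13,0,0.1,0],[1,0.71,1.36,-0.13,0,0.1,0],[1,0.71,1.36,-0.13,0,0.1,0],[1,0.71,1.36,-0.13,0,0.1,0]]]' 30 >/dev/null
python3 -m creep '[[[1,0.71,1.36,-0.13,0,0.1,-0.1],[1,0.71,1.36,-0.13,0,0.1,-0.1],[1,0.71,1.36,-0.13,0,0.1,-0.1],[1,0.71,1.36,-0.13,0,0.1,0],[1,0.71,1.36,-0.13,0,0.1,0],[1,0.71,1.36,-0.13,0,0.1,0],[1,0.71,1.36,-0.13,0,0.1,0],[1,0.71,1.36,-0.13,0,0.1,0]]]' 30 >/dev/null
python3 - <<'E'
from h import *
where();ttcp(); R=finR(); p=st([0,-.1,.20]);trows(p,R,4)
c=cam("side"); save(c,"held.png",(240,60,400,200),4.5)
import pickle; pickle.dump(c,open("held.pkl","wb"))
t=cam("top"); pickle.dump(t,open("heldt.pkl","wb"))
for c in(c,t):
    W=cloud(c); S=(W-CT)@Rs; f=c["frame"].astype(int)
    m=(abs(S[...,0])<.06)&(S[...,1]>-.14)&(S[...,1]<-.06)&(S[...,2]>.125)
    iv=m&(f[...,0]>f[...,2]+5)&(f.min(-1)>60)
    k=S[iv]; print(len(k),(np.percentile(k,[1,50,99],axis=0)*1000).round(0).tolist())
E
```

```text
t11.65 p [0.614  0.0293 0.1762] stand [ 0.0078 -0.0536  0.1762] q [-0.52  0.74  1.17  0.87  1.99 -0.65] F [-0.6 -1.2 -0.8] Fs [-0.8 -1.1 -0.8] open 0.0618
x [ 0.986  0.168 -0.005] y [-0.154  0.893 -0.423]
true tcp [ 0.6196 -0.0029  0.1915] stand [ 0.0078 -0.0862  0.1915]
4 rows of [-0.2  -0.4   0.05] [ 0.01 -0.07 -0.01]
266 [[-33.0, -130.0, 187.0], [14.0, -89.0, 218.0], [53.0, -67.0, 224.0]]
542 [[-40.0, -139.0, 144.0], [-6.0, -89.0, 216.0], [56.0, -64.0, 226.0]]
```

View pics/held.png

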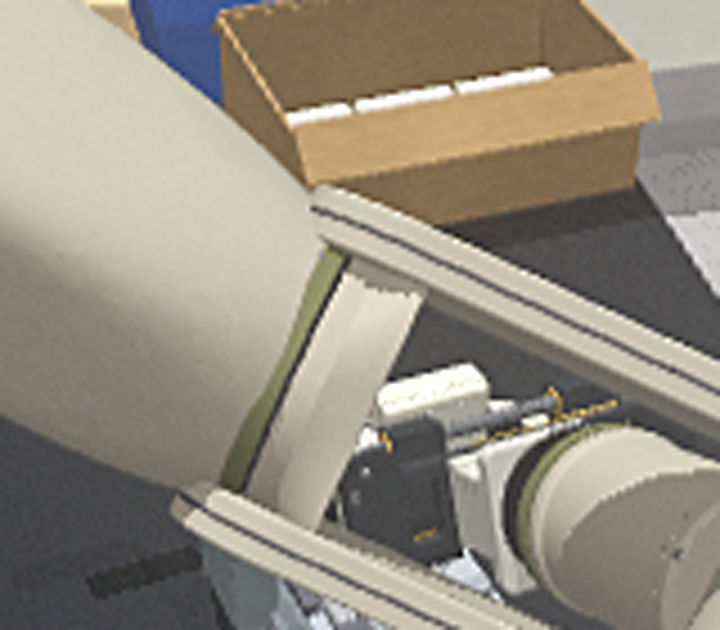

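Run:
```python
from h import *
import pickle
for n in("held.pkl","heldt.pkl"):
    c=pickle.load(open(n,"rb"))
    W=cloud(c); S=(W-CT)@Rs
    m=(abs(S[...,0])<.05)&(S[...,1]>-.12)&(S[...,1]<-.05)&(S[...,2]>.212)&(S[...,2]<.230)
    k,l,stt,_=cv2.connectedComponentsWithStats(m.astype(np.uint8)); j=1+np.argmax(stt[1:,4]); k=S[l==j]
    r=cv2.minAreaRect((k[:,:2]*1000).astype(np.float32)); print(n,len(k),r,(np.percentile(k,[2,50,98],axis=0)*1000).round(1).tolist())
    A=np.c_[k[:,:2],np.ones(len(k))]; print("plane slope",np.linalg.lstsq(A,k[:,2],rcond=None)[0].round(3))
```

```text
held.pkl 209 ((7.902011871337891, -78.99547576904297), (27.892183303833008, 62.6024284362793), 87.18805694580078) [[-21.8, -92.5, 212.9], [7.6, -84.4, 220.7], [37.3, -67.2, 223.1]]
plane slope [-0.003  0.159  0.233]
heldt.pkl 221 ((7.6709442138671875, -76.41744995117188), (25.03602409362793, 60.87092971801758), 89.85700225830078) [[-21.8, -88.5, 213.2], [8.1, -76.7, 218.1], [37.5, -64.4, 222.2]]
plane slope [0.011 0.012 0.219]
```

Run:
```python
from h import *
R=finR(); trows(st([0,-.111,.16]),R,8)
```

```text
8 rows of [-0.09 -0.13 -0.49] [-0.   -0.04 -0.02]
```

```bash
python3 -m creep '[[[1,-0.12,-0.15,-0.55,0,0,0],[1,-0.12,-0.15,-0.55,0,0,0],[1,-0.12,-0.15,-0.55,0,0,0],[1,-0.12,-0.15,-0.55,0,-0.1,0],[1,-0.12,-0.15,-0.55,0,-0.1,0],[1,-0.12,-0.15,-0.55,0,-0.1,0],[1,-0.12,-0.15,-0.55,0,0,0],[1,0,0,0,0,0,0]]]' 30 >/dev/null
python3 - <<'E'
from h import *
where();ttcp(); R=finR(); p=st([0,-.111,.098]);trows(p,R,8)
E
```

```text
t12.55 p [ 0.609  -0.0015  0.1431] stand [-0.0023 -0.083   0.1431] q [-0.56  0.81  1.13  0.83  2.   -0.71] F [-0.5  2.5 -2.6] Fs [-0.1  2.6 -2.6] open 0.0619
x [ 0.985  0.17  -0.   ] y [-0.154  0.893 -0.422]
true tcp [ 0.6146 -0.0337  0.1583] stand [-0.0023 -0.1156  0.1583]
8 rows of [ 0.03  0.37 -0.66] [-0. -0. -0.]
```

```bash
python3 -m creep '[[[1,0.1,0.5,0.23,0,0,0],[1,0.1,0.05,0,0,0,0],[1,0,0.36,-0.76,0,0,0],[1,0,0.36,-0.76,0,0,0],[1,0,0.36,-0.76,0,0,0],[1,0,0.36,-0.76,0,0,0],[1,0,0.36,-0.76,0,0,0],[1,0,0,0,0,0,0]]]' 30 >/dev/null
python3 - <<'E'
from h import *
where();ttcp(); R=finR(); p=st([0,-.112,.095]);trows(p,R,4)
E
```

```text
t13.35 p [0.6098 0.006  0.0963] stand [-0.0003 -0.0758  0.0963] q [-0.55  0.87  1.13  0.82  1.95 -0.75] F [ 0.1 -0.2 -0.9] Fs [ 0.  -0.2 -0.9] open 0.0615
x [ 0.985  0.17  -0.001] y [-0.155  0.893 -0.423]
true tcp [ 0.6154 -0.0262  0.1115] stand [-0.0002 -0.1084  0.1115]
4 rows of [ 0.01  0.09 -0.41] [ 0.01 -0.01 -0.02]
```

```bash
python3 -m creep '[[[1,0,0.17,-0.36,0,0,0],[1,0,0.17,-0.36,0,0,0],[1,0,0.17,-0.36,0,0,0],[1,0,0.17,-0.36,0,0,0],[1,0,0,0,0,0,0],[1,0,0.06,-0.13,0,0,0],[1,0,0,0,0,0,0],[1,0,0,0,0,0,0]]]' 30 >/dev/null
python3 -c "
from h import *
where();ttcp()"
python3 -m creep '[[[1,0,0.06,-0.13,0,0,0],[1,0,0,0,0,0,0],[1,0,0,0,0,0,0],[1,0,0,0,0,0,0],[1,0,0,0,0,0,0],[1,0,0,0,0,0,0],[1,0,0,0,0,0,0],[1,0,0,0,0,0,0]]]' 30 >/dev/null
python3 -c "
from h import *
where();ttcp()"
```

```text
t14.15 p [0.6102 0.0057 0.078 ] stand [ 0.0001 -0.0761  0.078 ] q [-0.55  0.9   1.13  0.81  1.93 -0.77] F [-0.3 -0.5 -1.6] Fs [-0.4 -0.5 -1.6] open 0.0615
x [ 0.985  0.17  -0.   ] y [-0.154  0.893 -0.423]
true tcp [ 0.6158 -0.0264  0.0932] stand [ 1.000e-04 -1.087e-01  9.320e-02]
t14.95 p [0.6105 0.0055 0.077 ] stand [ 0.0003 -0.0763  0.077 ] q [-0.55  0.9   1.13  0.81  1.93 -0.77] F [-0.8  0.2 -1.3] Fs [-0.8  0.3 -1.3] open 0.0616
x [0.985 0.17  0.001] y [-0.154  0.893 -0.424]
true tcp [ 0.616  -0.0266  0.0922] stand [ 0.0004 -0.1089  0.0922]
```

```bash
python3 -m creep '[[[1,0,0.06,-0.12,0,0,0],[1,0,0,0,0,0,0],[1,0,0.06,-0.12,0,0,0],[1,0,0,0,0,0,0],[1,0,0,0,0,0,0],[1,0,0,0,0,0,0],[1,0,0,0,0,0,0],[1,0,0,0,0,0,0]]]' 30 >/dev/null
python3 -c "
from h import *
where();ttcp()"
python3 -m creep '[[[1,0,0.06,-0.12,0,0,0],[1,0,0,0,0,0,0],[1,0,0,0,0,0,0],[1,0,0,0,0,0,0],[1,0,0,0,0,0,0],[1,0,0,0,0,0,0],[1,0,0,0,0,0,0],[1,0,0,0,0,0,0]]]' 30 >/dev/null
python3 -c "
from h import *
where();ttcp()"
```

```text
t15.75 p [0.6107 0.0055 0.0756] stand [ 0.0005 -0.0763  0.0756] q [-0.55  0.9   1.12  0.81  1.93 -0.77] F [ 0.1 -0.5 -0.4] Fs [ 0.  -0.5 -0.4] open 0.0616
x [0.985 0.171 0.002] y [-0.154  0.893 -0.423]
true tcp [ 0.6162 -0.0266  0.0908] stand [ 0.0005 -0.109   0.0908]
t16.55 p [0.6107 0.0056 0.0756] stand [ 0.0006 -0.0763  0.0756] q [-0.55  0.91  1.12  0.81  1.93 -0.77] F [-1.1 -0.1  1.9] Fs [-1.1  0.1  1.9] open 0.0617
x [0.985 0.172 0.003] y [-0.154  0.894 -0.422]
true tcp [ 0.6163 -0.0265  0.0908] stand [ 0.0006 -0.1089  0.0908]
```

```bash
python3 -m creep '[[[1,0,-0.18,0,0,0,0],[1,0,-0.14,-0.07,0,0,0],[1,0,-0.14,-0.07,0,0,0],[1,0,-0.14,-0.07,0,0,0],[1,0,0,0,0,0,0],[1,0,0,0,0,0,0],[1,0,0,0,0,0,0],[1,0,0,0,0,0,0]]]' 30 >/dev/null
python3 -c "
from h import *
where();ttcp()"
python3 -m creep '[[[1,0,-0.14,-0.07,0,0,0],[1,0,0,0,0,0,0],[1,0,0,0,0,0,0],[1,0,0,0,0,0,0],[1,0,0,0,0,0,0],[1,0,0,0,0,0,0],[1,0,0,0,0,0,0],[1,0,0,0,0,0,0]]]' 30 >/dev/null
python3 -c "
from h import *
where();ttcp()"
```

```text
t17.35 p [ 6.116e-01 -4.000e-04  7.570e-02] stand [ 0.0004 -0.0824  0.0757] q [-0.56  0.92  1.11  0.81  1.94 -0.77] F [-0.8  1.   0.5] Fs [-0.6  1.1  0.5] open 0.0622
x [0.985 0.172 0.002] y [-0.155  0.894 -0.421]
true tcp [ 0.6172 -0.0326  0.0908] stand [ 0.0005 -0.115   0.0908]
t18.15 p [ 6.115e-01 -3.000e-04  7.580e-02] stand [ 0.0004 -0.0822  0.0758] q [-0.56  0.92  1.11  0.81  1.94 -0.77] F [ 0.1  1.7 -0.3] Fs [ 0.4  1.6 -0.3] open 0.0616
x [0.985 0.173 0.002] y [-0.157  0.895 -0.419]
true tcp [ 0.6172 -0.0325  0.0908] stand [ 0.0005 -0.1149  0.0908]
```

```bash
python3 -m creep '[[[1,0,-0.18,-0.09,0,0,0],[1,0,-0.18,-0.09,0,0,0],[1,0,-0.1,-0.05,0,0,0],[1,0,0,0,0,0,0],[1,0,0,0,0,0,0],[1,0,0,0,0,0,0],[1,0,0,0,0,0,0],[1,0,0,0,0,0,0]]]' 30 >/dev/null
python3 - <<'E'
from h import *
where();ttcp()
for n in("top","side"):
    c=cam(n); W=cloud(c); S=(W-CT)@Rs
    for nm,a,b in(("case top",.115,.125),("bs top",.107,.1145)):
        m=(abs(S[...,0])<.05)&(S[...,1]>-.15)&(S[...,1]<-.05)&(S[...,2]>a)&(S[...,2]<b); k=S[m]
        if len(k)>5: print(n,nm,len(k),(np.percentile(k,[2,50,98],axis=0)*1000).round(1).tolist())
    if n=="top": save(c,"placed.png",(200,140,360,260),4.5)
E
```

```text
t18.95 p [ 6.114e-01 -2.000e-04  7.600e-02] stand [ 0.0002 -0.0822  0.076 ] q [-0.56  0.93  1.1   0.81  1.95 -0.77] F [-0.2  2.8  0.3] Fs [0.3 2.8 0.3] open 0.0616
x [0.984 0.178 0.001] y [-0.162  0.897 -0.412]
true tcp [ 0.6172 -0.0325  0.0908] stand [ 0.0005 -0.115   0.0908]
top case top 183 [[-30.1, -148.1, 115.6], [1.5, -108.4, 119.5], [36.9, -96.0, 123.8]]
top bs top 151 [[-45.4, -148.5, 107.3], [-6.8, -130.1, 110.9], [44.7, -96.8, 114.1]]
side case top 15 [[6.0, -143.7, 115.1], [28.6, -118.2, 118.7], [43.8, -111.5, 122.3]]
side bs top 58 [[2.4, -139.1, 107.1], [22.5, -130.0, 111.5], [46.9, -118.1, 114.2]]
```

View pics/placed.png

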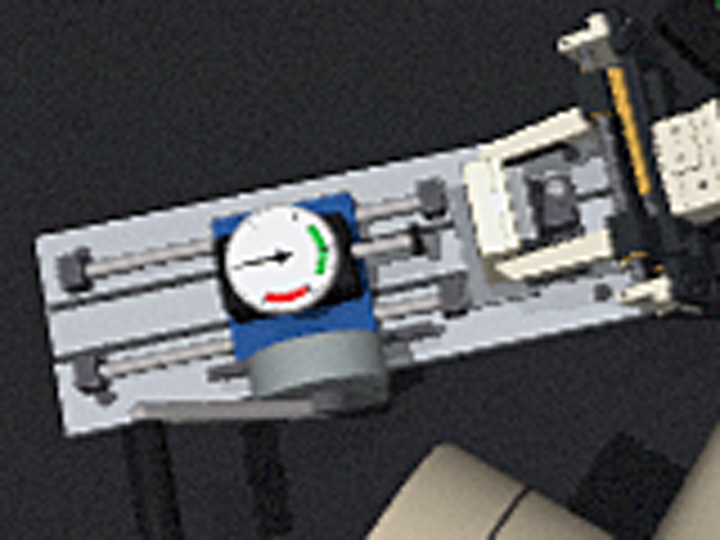

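```bash
python3 -m creep '[[[0,0,0,0,0,0,0],[0,0,0,0,0,0,0],[0,0,0,0,0,0,0],[0,0,0,0,0,0,0],[0,0,0,0,0,0,0],[0,0,-0.5,0,0,0,0],[0,0,-1,0,0,0,0],[0,0,-1.5,0,0,0,0]]]' 30 
python3 -m creep '[[[0,0,-2,0,0,0,0],[0,0,-2,0,0,0,0],[0,0,-2,0,0,0,0],[0,0,-2,0.3,0,0,0],[0,0,-2,0.3,0,0,0],[0,0,-2,0.3,0,0,0],[0,0,-2,0.3,0,0,0],[0,0,0,0,0,0,0]]]' 30 >/dev/null
python3 - <<'E'
from h import *
where();ttcp()
for n in("top","side"):
    c=cam(n); W=cloud(c); S=(W-CT)@Rs
    for nm,a,b in(("case top",.1155,.125),("bs top",.107,.1145)):
        m=(abs(S[...,0])<.05)&(S[...,1]>-.14)&(S[...,1]<-.07)&(S[...,2]>a)&(S[...,2]<b); k=S[m]
        if len(k)>5: print(n,nm,len(k),(np.percentile(k,[2,50,98],axis=0)*1000).round(1).tolist(),cv2.minAreaRect((k[:,:2]*1000).astype(np.float32)))
    if n=="side": save(c,"rel.png",(230,110,390,250),4.5)
    h=S[(S[...,2]>.185)&(S[...,2]<.225)&(S[...,0]<-.103)&(S[...,0]>-.2)&(S[...,1]>.05)&(S[...,1]<.15)]; print("handle",len(h),np.percentile(h,[2,50,98],axis=0).round(4).tolist() if len(h) else 0)
R=R_of(-zs,ys); R2=R_of(-zs,-ys)
p=st([-.15,.02,.33])
for r in(R,R2): path(p,r,5); trows(p,r,24)
E
```

```text
t: 19.85
tool_pos: [0.6159, -0.0287, 0.0884]
orientation: [-0.424, -0.038, 0.176]
force: [-0.3, 0.5, 1.0]
opening: 0.093
t20.65 p [ 0.638  -0.1615  0.1631] stand [-0.0009 -0.2456  0.1631] q [-0.7   1.14  0.58  0.85  2.25 -0.62] F [-0.4  0.2  0. ] Fs [-0.4  0.2  0. ] open 0.0927
x [0.985 0.175 0.002] y [-0.158  0.895 -0.416]
true tcp [ 0.6437 -0.1937  0.1781] stand [-0.0008 -0.2783  0.1781]
top case top 174 [[-30.1, -118.7, 116.0], [0.2, -106.9, 119.7], [29.9, -95.3, 123.3]] ((-0.0551910400390625, -112.7519760131836), (62.67178726196289, 36.129302978515625), 1.1305464506149292)
top bs top 74 [[-30.7, -131.8, 107.8], [-0.8, -124.7, 111.3], [24.7, -94.7, 114.4]] ((-0.8624019622802734, -113.35905456542969), (60.191864013671875, 37.537994384765625), 0.10551916807889938)
handle 315 [[-0.1834, 0.098, 0.194], [-0.144, 0.1094, 0.2134], [-0.1042, 0.122, 0.2185]]
handle 39 [[-0.1244, 0.1008, 0.202], [-0.1115, 0.1072, 0.2152], [-0.1031, 0.1155, 0.2194]]
[ 0.643 -0.191  0.176] y [-0.16  0.9  -0.41] wristish [ 0.68 -0.38  0.26]
[ 0.652 -0.117  0.25 ] y [-0.31  0.72 -0.62] wristish [ 0.72 -0.27  0.38]
[ 0.615 -0.037  0.306] y [-0.33  0.48 -0.82] wristish [ 0.69 -0.14  0.48]
[0.542 0.033 0.334] y [-0.22  0.22 -0.95] wristish [ 0.59 -0.01  0.54]
[0.446 0.075 0.33 ] y [-0.  0. -1.] wristish [0.45 0.07 0.54]
24 rows of [0.5  0.38 1.47] [-2.13 -3.29  2.11]
[ 0.643 -0.191  0.176] y [-0.16  0.9  -0.41] wristish [ 0.68 -0.38  0.26]
[ 0.551 -0.175  0.221] y [ 0.04  0.78 -0.62] wristish [ 0.54 -0.34  0.35]
[ 0.48  -0.117  0.271] y [ 0.14  0.56 -0.82] wristish [ 0.45 -0.24  0.45]
[ 0.443 -0.028  0.311] y [ 0.13  0.28 -0.95] wristish [ 0.42 -0.09  0.52]
[0.446 0.075 0.33 ] y [-0.  0. -1.] wristish [0.45 0.07 0.54]
24 rows of [-1.48 -0.04  0.56] [-2.12  3.31 -2.13]
```

View pics/rel.png

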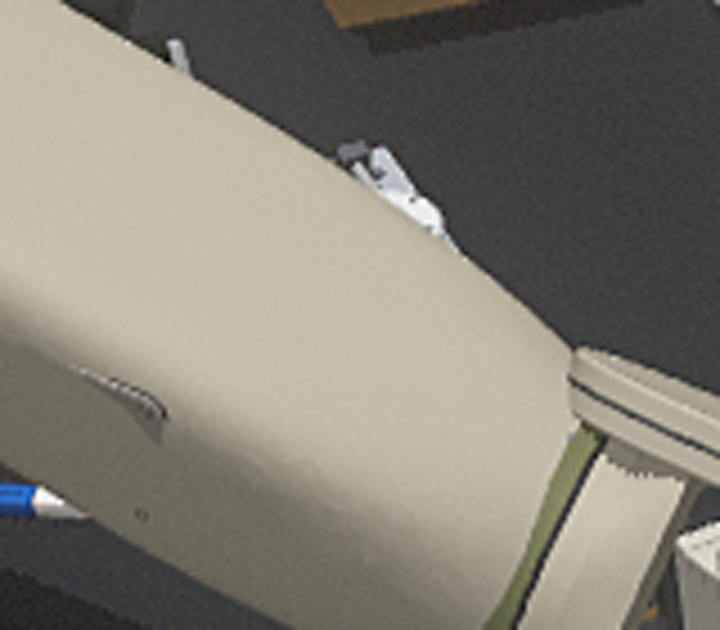

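Run:
```python
from h import *
R=R_of(-zs,ys); p=st([-.148,.110,.32]); path(p,R,7); trows(p,R,24)
```

```text
[ 0.643 -0.191  0.176] y [-0.16  0.9  -0.41] wristish [ 0.68 -0.38  0.26]
[ 0.661 -0.129  0.23 ] y [-0.27  0.79 -0.55] wristish [ 0.72 -0.3   0.35]
[ 0.654 -0.059  0.277] y [-0.33  0.64 -0.69] wristish [ 0.72 -0.2   0.42]
[0.624 0.011 0.312] y [-0.33  0.48 -0.82] wristish [ 0.69 -0.09  0.49]
[0.574 0.076 0.332] y [-0.27  0.3  -0.92] wristish [0.63 0.01 0.53]
[0.508 0.129 0.335] y [-0.16  0.14 -0.98] wristish [0.54 0.1  0.54]
[0.433 0.164 0.32 ] y [-0.  0. -1.] wristish [0.43 0.16 0.53]
24 rows of [0.77 0.62 1.67] [-2.13 -3.29  2.11]
```

```bash
python3 -m creep '[[[0,0.77,0.62,1.67,-2.13,-3.29,2.11],[0,0.77,0.62,1.67,-2.13,-3.29,2.11],[0,0.77,0.62,1.67,-2.13,-3.29,2.11],[0,0.77,0.62,1.67,-2.13,-3.29,2.11],[0,0.77,0.62,1.67,-2.13,-3.29,2.11],[0,0.77,0.62,1.67,-2.13,-3.29,2.11],[0,0.77,0.62,1.67,-2.13,-3.29,2.11],[0,0.77,0.62,1.67,-2.13,-3.29,2.11]]]' 30 
python3 -m creep '[[[0,0.77,0.62,1.67,-2.13,-3.29,2.11],[0,0.77,0.62,1.67,-2.13,-3.29,2.11],[0,0.77,0.62,1.67,-2.13,-3.29,2.11],[0,0.77,0.62,1.67,-2.13,-3.29,2.11],[0,0.77,0.62,1.67,-2.13,-3.29,2.11],[0,0.77,0.62,1.67,-2.13,-3.29,2.11],[0,0.77,0.62,1.67,-2.13,-3.29,2.11],[0,0.77,0.62,1.67,-2.13,-3.29,2.11]]]' 30 >/dev/null
python3 - <<'E'
from h import *
where();ttcp();R=R_of(-zs,ys); p=st([-.148,.110,.32]); path(p,R,4); trows(p,R,8)
E
```

```text
t: 21.55
tool_pos: [0.6365, -0.0273, 0.2416]
orientation: [-0.671, -0.458, 0.578]
force: [0.4, 0.2, 0.5]
opening: 0.0928
t22.35 p [0.5451 0.1056 0.2834] stand [-0.0471  0.0334  0.2834] q [-0.09  0.28  1.22  0.28  1.96 -1.35] F [-0.3 -0.2  0.4] Fs [-0.3 -0.2  0.4] open 0.0928
x [0.271 0.94  0.207] y [-0.284  0.284 -0.916]
true tcp [0.5553 0.0954 0.3164] stand [-0.0388  0.0216  0.3164]
[0.555 0.095 0.316] y [-0.28  0.28 -0.92] wristish [0.62 0.03 0.51]
[0.518 0.124 0.324] y [-0.21  0.18 -0.96] wristish [0.56 0.09 0.53]
[0.477 0.147 0.325] y [-0.11  0.08 -0.99] wristish [0.5  0.13 0.54]
[0.433 0.164 0.32 ] y [ 0. -0. -1.] wristish [0.43 0.16 0.53]
8 rows of [0.63 0.36 1.43] [-2.18 -2.92  2.03]
```

```bash
python3 -m creep '[[[0,0.63,0.36,1.43,-2.18,-2.92,2.03],[0,0.63,0.36,1.43,-2.18,-2.92,2.03],[0,0.63,0.36,1.43,-2.18,-2.92,2.03],[0,0.63,0.36,1.43,-2.18,-2.92,2.03],[0,0.63,0.36,1.43,-2.18,-2.92,2.03],[0,0.63,0.36,1.43,-2.18,-2.92,2.03],[0,0.63,0.36,1.43,-2.18,-2.92,2.03],[0,0.63,0.36,1.43,-2.18,-2.92,2.03]]]' 30 >/dev/null
python3 - <<'E'
from h import *
where();ttcp();R=R_of(-zs,ys); p=st([-.148,.110,.245]); path(p,R,2); trows(p,R,7)
E
```

```text
t23.15 p [0.4185 0.169  0.2745] stand [-0.1611  0.1174  0.2745] q [ 0.28 -0.3   1.75 -0.01  1.69 -1.5 ] F [-1.2  0.3  1.1] Fs [-1.1  0.5  1.1] open 0.093
x [-0.206  0.978 -0.012] y [ 0.007 -0.011 -1.   ]
true tcp [0.4182 0.1694 0.3105] stand [-0.1613  0.1178  0.3105]
[0.418 0.169 0.311] y [ 0.01 -0.01 -1.  ] wristish [0.42 0.17 0.52]
[0.433 0.164 0.245] y [-0.  0. -1.] wristish [0.43 0.16 0.46]
7 rows of [-0.1   0.94 -0.18] [ 0.04  0.31 -0.1 ]
```

```bash
python3 -m creep '[[[0,-0.1,0.94,-0.18,0,0.3,-0.1],[0,-0.1,0.94,-0.18,0,0.3,-0.1],[0,-0.1,0.94,-0.18,0,0.3,-0.1],[0,-0.1,0.94,-0.18,0,0.3,-0.1],[0,-0.1,0.94,-0.18,0,0.3,-0.1],[0,-0.1,0.94,-0.18,0,0.3,-0.1],[0,-0.1,0.7,-0.18,0,0.3,-0.1],[0,0,0,0,0,0,0]]]' 30 >/dev/null
python3 - <<'E'
from h import *
where();ttcp();R=R_of(-zs,ys); p=st([-.148,.110,.197]); trows(p,R,6)
E
```

```text
t23.95 p [0.4299 0.1636 0.2006] stand [-0.1509  0.1101  0.2006] q [ 0.25 -0.26  1.85  0.    1.56 -1.49] F [ 0.3 -0.7  1.1] Fs [ 0.2 -0.8  1.1] open 0.0926
x [-0.171  0.985  0.001] y [-0.002  0.    -1.   ]
true tcp [0.4299 0.1636 0.2366] stand [-0.1508  0.1101  0.2366]
6 rows of [-0.    0.66 -0.05] [-0.02  0.01  0.01]
```

```bash
python3 -m creep '[[[0,0,0.68,-0.05,0,0,0],[0,0,0.68,-0.05,0,0,0],[0,0,0.68,-0.05,0,0,0],[0,0,0.68,-0.05,0,0,0],[0,0,0.68,-0.05,0,0,0],[0,0,0.6,-0.05,0,0,0],[0.5,0,0,0,0,0,0],[1,0,0,0,0,0,0]]]' 20 >/dev/null
python3 -m creep '[[[1,0,0,0,0,0,0],[1,0,0,0,0,0,0],[1,0,0,0,0,0,0],[1,0,0,0,0,0,0],[1,0,0,0,0,0,0],[1,0,0,0,0,0,0],[1,0,0,0,0,0,0],[1,0,0,0,0,0,0]]]' 20 >/dev/null
python3 - <<'E'
from h import *
where();ttcp()
c=cam("top"); save(c,"grip.png",(200,140,360,260),4.5)
E
```

```text
t25.55 p [0.4339 0.1666 0.1592] stand [-0.1464  0.1124  0.1592] q [ 0.25 -0.23  1.9   0.    1.47 -1.49] F [-0.5  4.6 -1.2] Fs [ 0.3  4.7 -1.2] open 0.0233
x [-0.172  0.985  0.005] y [ 0.001  0.005 -1.   ]
true tcp [0.4339 0.1664 0.1952] stand [-0.1464  0.1122  0.1952]
```

View pics/grip.png

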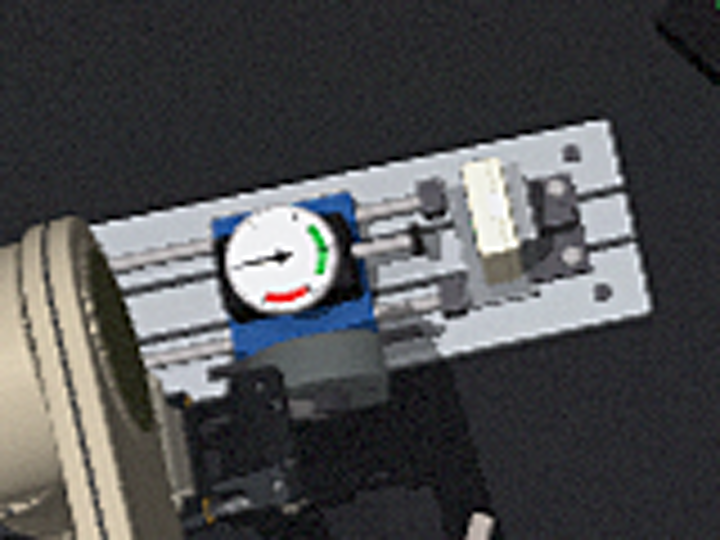

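```bash
python3 -m creep '[[[1,0.6,0.6,0,0,0,0],[1,0.98,0.99,0,0,0,0],[1,0.88,1.09,0,0,0,0],[1,0.77,1.17,0,0,0,0],[1,0.65,1.24,0,0,0,0],[1,0.4,0.9,0,0,0,0],[1,0,0,0,0,0,0],[1,0,0,0,0,0,0]]]' 25 >/dev/null
cat >> h.py <<'E'
def needle(img=None):
    c=cam("top"); f=c["frame"].astype(int)
    u0,v0=200+280/4.5,140+257/4.5
    return c
def lev():
    s=readout.read_state(); R=Ro.from_rotvec(s["orientation"]).as_matrix(); p=Rs.T@(s["tool_pos"]-OFF*R[:,1]-CT)
    y=p[1]-.018; z=p[2]+.008-.1; print("phi %.3f q %.3f r %.4f"%(np.arctan2(z,y),.85-np.arctan2(z,y),np.hypot(y,z)))
    return np.arctan2(z,y),y,z
E
python3 - <<'E'
from h import *
where();ttcp();lev()
E
```

```text
t26.40 p [0.4282 0.2079 0.095 ] stand [-0.1449  0.154   0.095 ] q [ 0.35 -0.15  1.94 -0.01  1.34 -1.39] F [ 0.2 -3.7  3.2] Fs [-0.4 -3.6  3.2] open 0.0235
x [-0.171  0.985 -0.005] y [ 0.006 -0.004 -1.   ]
true tcp [0.428 0.208 0.131] stand [-0.1451  0.1542  0.131 ]
phi 0.279 q 0.571 r 0.1416
```

```bash
python3 -m creep '[[[1,0.12,0.97,0,0,0,0],[1,0.1,0.97,0,0,0,0],[1,0.06,0.97,0,0,0,0],[1,0.02,0.9,0,0,0,0],[1,0,0,0,0,0,0],[1,0,0,0,0,0,0],[1,0,0,0,0,0,0],[1,0,0,0,0,0,0]]]' 25 >/dev/null
cat >> h.py <<'E'
def needle():
    c=cam("top"); W=cloud(c); S=(W-CT)@Rs; f=c["frame"].min(-1).astype(float)
    m=(abs(S[...,2]-.1)<.006)&(abs(S[...,0])<.04)&(S[...,1]>-.06)&(S[...,1]<.07)
    n,l,stt,_=cv2.connectedComponentsWithStats(m.astype(np.uint8)); j=1+np.argmax(stt[1:,4])
    (cx,cy),r=cv2.minEnclosingCircle((S[l==j][:,:2]*1000).astype(np.float32))
    cx,cy=cx/1e3,cy/1e3
    th=np.radians(np.arange(0,360,3)); rr=np.linspace(.007,.019,9)
    val=[]
    for t in th:
        uv=np.array([proj(c,st([cx+r_*np.sin(t),cy+r_*np.cos(t),.1])) for r_ in rr]).astype(np.float32)
        val.append(cv2.remap(f.astype(np.float32),uv[:,0:1],uv[:,1:2],cv2.INTER_LINEAR).mean())
    val=np.array(val); w=np.clip(np.percentile(val,50)-30-val,0,None); i=np.argmin(val)
    k=np.arange(i-6,i+7)%len(th); ang=np.angle((w[k]*np.exp(1j*th[k])).sum())%(2*np.pi)
    print("dial c %.4f %.4f r %.1f"%(cx,cy,r),"needle %.2f rad = %.1f N"%(ang,ang/.209),"dark",val[i].round(),np.median(val).round())
    return c
E
python3 - <<'E'
from h import *
where();ttcp();lev();needle()
E
```

```text
t27.20 p [0.4273 0.2137 0.0572] stand [-0.1449  0.1599  0.0572] q [ 0.36 -0.1   1.97 -0.    1.26 -1.38] F [ 0.3 -2.9  2.3] Fs [-0.2 -2.9  2.3] open 0.0235
x [-0.171  0.985 -0.001] y [ 0.005  0.    -1.   ]
true tcp [0.4271 0.2137 0.0932] stand [-0.145   0.1599  0.0932]
phi 0.009 q 0.841 r 0.1419
dial c 0.0008 -0.0038 r 36.9 needle 6.23 rad = 29.8 N dark 107.0 241.0
```

```bash
python3 -m creep '[[[1,-0.05,0.5,0,0,0,0],[1,-0.05,0.5,0,0,0,0],[1,-0.06,0.5,0,0,0,0],[1,-0.08,0.5,0,0,0,0],[1,0,0,0,0,0,0],[1,0,0,0,0,0,0],[1,0,0,0,0,0,0],[1,0,0,0,0,0,0]]]' 25 >/dev/null
python3 - <<'E'
from h import *
where();ttcp();lev();needle()
E
```

```text
t28.05 p [0.4275 0.2132 0.0368] stand [-0.1447  0.1594  0.0368] q [ 0.35 -0.07  1.99  0.    1.22 -1.39] F [-1.1 -1.9  5.1] Fs [-1.4 -1.6  5.1] open 0.0232
x [-0.173  0.985  0.002] y [ 0.005  0.003 -1.   ]
true tcp [0.4273 0.2131 0.0728] stand [-0.1449  0.1593  0.0728]
phi -0.135 q 0.985 r 0.1426
dial c 0.0000 -0.0067 r 37.0 needle 0.85 rad = 4.1 N dark 118.0 240.0
```

```bash
python3 -m creep '[[[1,-0.08,0.46,0,0,0,0],[1,-0.1,0.46,0,0,0,0],[1,-0.1,0.46,0,0,0,0],[1,-0.12,0.46,0,0,0,0],[1,-0.14,0.46,0,0,0,0],[1,0,0,0,0,0,0],[1,0,0,0,0,0,0],[1,0,0,0,0,0,0]]]' 25 >/dev/null
python3 - <<'E'
from h import *
where();ttcp();lev();needle()
E
```

```text
t28.90 p [0.4282 0.2099 0.0146] stand [-0.1446  0.156   0.0146] q [ 0.34 -0.05  2.01  0.    1.17 -1.4 ] F [-2.6 -1.1  6.9] Fs [-2.7 -0.7  6.9] open 0.0232
x [-0.175  0.985  0.005] y [ 0.005  0.006 -1.   ]
true tcp [0.4281 0.2097 0.0506] stand [-0.1448  0.1559  0.0506]
phi -0.292 q 1.142 r 0.1439
dial c 0.0002 -0.0123 r 37.4 needle 2.35 rad = 11.2 N dark 122.0 240.0
```

```bash
python3 -m creep '[[[1,-0.12,0.36,0,0,0,0],[1,-0.12,0.36,0,0,0,0],[1,-0.12,0.36,0,0,0,0],[1,0,0,0,0,0,0],[1,0,0,0,0,0,0],[1,0,0,0,0,0,0],[1,0,0,0,0,0,0],[1,0,0,0,0,0,0]]]' 25 >/dev/null
python3 - <<'E'
from h import *
where();lev();needle();needle();needle();where()
E
```

```text
t29.75 p [0.4286 0.2078 0.0057] stand [-0.1446  0.1538  0.0057] q [ 0.34 -0.03  2.01  0.01  1.15 -1.41] F [-2.8 -1.4  7.3] Fs [-3.  -0.9  7.3] open 0.023
x [-0.176  0.984  0.007] y [ 0.004  0.008 -1.   ]
phi -0.355 q 1.205 r 0.1446
dial c -0.0005 -0.0161 r 36.1 needle 2.75 rad = 13.2 N dark 105.0 240.0
dial c -0.0002 -0.0180 r 37.2 needle 2.73 rad = 13.0 N dark 112.0 241.0
dial c 0.0006 -0.0164 r 36.2 needle 2.83 rad = 13.5 N dark 101.0 241.0
t29.90 p [0.4286 0.2078 0.0057] stand [-0.1446  0.1539  0.0057] q [ 0.34 -0.03  2.01  0.01  1.15 -1.41] F [-3.2 -2.2  7.9] Fs [-3.5 -1.6  7.9] open 0.0234
x [-0.176  0.984  0.007] y [ 0.004  0.008 -1.   ]
```

```bash
python3 -m creep '[[[1,-0.1,0.28,0,0,0,0],[1,-0.1,0.26,0,0,0,0],[1,0,0,0,0,0,0],[1,0,0,0,0,0,0],[1,0,0,0,0,0,0],[1,0,0,0,0,0,0],[1,0,0,0,0,0,0],[1,0,0,0,0,0,0]]]' 25 >/dev/null
python3 - <<'E'
from h import *
where();lev();needle();needle();c=needle();save(c,"fin.png",(200,130,360,260),4.5)
S=(cloud(c)-CT)@Rs
m=(abs(S[...,0])<.05)&(S[...,1]>-.119)&(S[...,1]<-.085)&(S[...,2]>.1155)&(S[...,2]<.125); k=S[m]; print("case top",(np.percentile(k,[2,50,98],axis=0)*1000).round(1).tolist())
E
```

```text
t30.70 p [0.4287 0.2068 0.0023] stand [-0.1446  0.1529  0.0023] q [ 0.34 -0.03  2.02  0.01  1.15 -1.42] F [-2.7 -1.9  6.9] Fs [-3.  -1.4  6.9] open 0.0232
x [-0.177  0.984  0.008] y [ 0.003  0.009 -1.   ]
phi -0.380 q 1.230 r 0.1449
dial c 0.0007 -0.0170 r 36.2 needle 3.07 rad = 14.7 N dark 108.0 241.0
dial c 0.0003 -0.0176 r 36.0 needle 3.02 rad = 14.4 N dark 112.0 241.0
dial c 0.0005 -0.0187 r 37.0 needle 3.02 rad = 14.4 N dark 110.0 241.0
case top [[-28.9, -118.5, 115.7], [0.4, -107.1, 119.2], [29.3, -96.0, 123.3]]
```

View pics/fin.png

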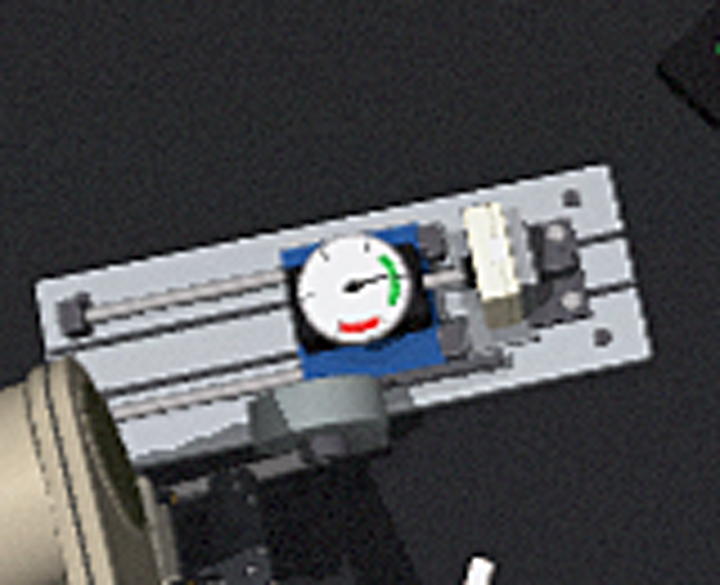

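The last picture shows the needle in the middle of the green sector, pointing towards the case at about (395,275). The case stands flush against the backstop at (495,260) with the gauge tip on it. I'm handing in while still holding the lever.

```bash
python3 -c "
from h import *
robot.close_job()"
```

```text
the job is handed in; nothing more can be done
```

The green-dotted case is standing on a short end on the pad, flush and centred against the backstop, and has been let go. I handed the job in at about 31 s of the 64 s, still pinching the lever with the needle in the green.

**Last checks**
- **Force:** the needle read 3.02 to 3.07 rad over three readings, about 14.5 N. It rose through about 4, 11 and 13 N, with no reading near the red.
- **Case:** its top sits within 1 mm of the station (x +0.4 mm, y −107 mm against −108 mm) and about 120 mm above the bench.

**Disagreements**
- **Tool point:** the reported TCP lies about 36 mm ahead of the real one. My first grasp therefore closed in the air above the case, without moving it in the camera picture. I measured the offset in the depth image and allowed for it from then on.
- **Lever angle:** worked out from the tool pose it reads 1.23 rad where 15 N should be 1.19, so I went by the needle.
- **Other objects:** I did not re-measure the red case, weight, marker or look-alikes at the end. The planned paths kept clear of them, and the wrist force showed no unexpected contact where I read it.

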